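Load the specimen tray into the imaging dock and shut its gate

ROBOT

A 7-joint arm with a two-finger parallel gripper is mounted at the origin on the work surface. World frame = base frame: x ahead of the robot, y to its left, z up, the work surface at z = 0. Lengths are in m, angles in rad, forces in N, time in s.
With the tool pointing down it reaches from about 0.425 to 0.825 m from the base axis. Payload 3.6 kg.
Tool frame: the origin (TCP) lies at the very end of the fingers, on their centre line; the grasp point (between the pads) lies 19 mm behind it; z points along the fingers, y is the line along which they close (so a half turn about z gives the same grasp; the last joint's range is limited). The gripper opens to 93 mm and grips with 3 to 60 N. Pads are 15 mm wide; open, the fingers measure 128 mm over their backs; the gripper's body (75 mm by 188 mm) begins 65 mm behind the grasp point.
Start: joints at [-0.026, 0.615, -0.013, 1.423, 0.008, 1.103, -0.04], TCP at [0.65, 0, 0.219] pointing down, gripper open.
Joint ranges: [-3.12, 3.12], [-0.3, 2.06], [-1.34, 1.32], [0.26, 2.42], [-1.36, 4.5], [0.01, 1.98], [-2.84, 2.84]. Speed limits (rad/s): [2.79, 2.79, 3.14, 3.14, 3.14, 3.14, 3.14].

INTERFACE

Orientations are given as a 3x3 rotation matrix whose columns are the frame's x, y, z axes.
In Python, from cell import * gives the robot as it stands. The module is installed in compiled form; this text tells all that it offers.
- The arm moves only by the shell command python3 -m creep 'ROWS' [FORCE]. ROWS is JSON, one flat list of numbers, 7 for each row, row after row: the turn, a rotation vector about the tool's x, y, z in rad, then the shift along the tool's x, y, z in cm, then the opening, from 0 (shut) to 1 (fully open). In form: [wx, wy, wz, dx, dy, dz, fingers, wx, wy, wz, dx, dy, dz, fingers, ...]. A call has 1 to 10 rows; each row shifts and turns the commanded pose from where the row before left it, along the tool's axes as they then stand; what a row does not reach is not made up. A row lasts 1/8 s, in which the tool goes at most 62.5 mm and 10.7 degrees, less where a joint would pass 70% of its speed; a pose out of reach is approached as far as the arm can. A call with a gripper value outside its range is refused whole. The fingers move at their own pace and stop on an object; FORCE is the grip in N (left out, the last holds). Time passes only in rows, so rows that do not move let the fingers close. It gives the time, the measured TCP pose, the force, the opening and the grip force at its end, in the units of the state.
- state(): the state, without advancing time (a new reading comes with each control period).
- read_camera(name): name is "scene" or "side" or "wrist"; returns the picture (400x640x3 uint8, red, green, blue); there is no depth.
- camera_info(name): a dict with "K" (3x3 intrinsics, pixels), "xyz" and "orientation" of the camera in the world. Camera axes: x right, y up, looking along -z (the intrinsics and any distortion apply to the point x, -y, -z); pixel columns grow to the right and rows downward; lengths in m; the calibration is good to about 2 mm. A picture is of the moment at which its call begins: read the wrist's pose just before it. camera_info takes no time and is no camera call; for the wrist camera it gives the pose at the moment of the call.
- hand_in(): hands the job in; it is judged then, once.
Trained networks look in the newest picture that a camera, given by its name, has taken for a name from the list of things; names that differ only in an ending like _2 or _b are one class to them, and where a whole thing is asked for, a point or a joint stands for the part that bears it (a point fixed in the world has none). Each returns a list of dicts, best first, with "p" (0 to 1); they miss things now and then, are a little off and sometimes report something else, mostly with a low value. They report only what shows in the picture. A call takes as long as a camera call. They do not tell look-alikes from the thing itself.
- find_in(camera, label): "box" ([left, top, right, bottom] in pixels, round what is visible of it).
- regions_of(camera, label): "mask" (400x640 bool, what is visible of it) and "box" ([left, top, right, bottom] in pixels, round what is visible of it).
The state is a dict: "t": time; "joints": joint angles; "dq": joint speeds; "tau": joint torques, N m; "position": TCP position; "eef_rot": TCP orientation; "force": force on the tool from outside, world axes, zero at the start; "wrist_torque": the same for the moment, N m; "opening": finger opening in m; "gripper_force": force on a finger pad.
Only numpy, scipy, OpenCV 4.12 (cv2) and the standard library are available. Lean on these libraries where they do the work, as an engineer would, in place of code of your own. Each camera call takes 0.05 s, during which the arm holds its last target. There are 200 camera calls.

TASK

Swing the red gate arm of the imaging dock open, slide the loaded yellow specimen tray along the bench into the dock's slotted bay until it is fully home against the back stop, then swing the gate fully shut behind it. The four jars must stay standing in their tray cells throughout, and the blue box, the brown bottle and the round pale dish must be left where they are.

Things in the scene. Friction and masses are not known exactly. Their poses are not given: they have to be found in the camera images.
- dock: Fixed white imaging dock. Origin on the bench at the centre of the tray's place when fully home; the mouth faces its -x, the tray goes in along +x. No floor: the tray slides on the bench. Back stop (white cabinet 170 wide, 135 high) at x = +75 mm. Rails 21 high from x = -35 to +75, inner faces at y = +-66, outer +-74; lips 15 to 21 above the bench reach in to y = +-57.
- dock_mouth (a point): Point on the bench in the middle of the dock's mouth, at x = -72 mm of the dock's frame. Flared guides 15 mm high narrow the way in from y = +-81 mm here to +-66 mm at x = -35 mm, where the straight rails begin.
- dock_hood (a point): Centre of the top of the dock's clear hood, 100 mm above the bench (underside 96), at x = +46 mm of the dock's frame; the hood covers x = +15 to +77 mm, y = +-74 mm.
- gate (a joint): Angle of the red gate arm, rad: 0 = shut, straight across the mouth along the dock's +y; grows as it swings outward (counterclockwise from above), 1.57 = along the dock's -x, stop at 1.9; stays where left. Beyond about 1.5 the tray can pass. Arm 100 mm from hinge to knob axis, 10 thick, 9 to 25 above the bench; shut, it lies 5 mm behind the end of a tray fully home.
- gate_knob (a point): Centre of the top of the gate's upright red cylindrical knob, 18 mm diameter, standing from 24 to 68 mm above the bench at the free end of the arm.
- gate_hinge (a point): Top of the gate's hinge pin, 33 mm above the bench, fixed to the dock at x = -85, y = -95 mm of the dock's frame; hinge axis upright. Bracket under it is 6 mm high.
- tray: Loose yellow tray, 150 mm long (x) by 126 wide (y), about 0.65 kg loaded. Origin at the centre of its underside; +x end goes in first. Open box 150 x 104 x 22 high, floor 4, walls 4, with 3 x 2 cells about 45 x 46; outside each long side a solid flange 11 wide, 12 high (runs under the dock's lips). End faces flat over the whole width.
- jar0: Loose closed jar, white with white cap, 36 mm diameter, 58 mm high, standing in a tray cell; origin at the centre of its underside, z along its axis.
- jar1: Loose closed jar, amber with white cap, 36 mm diameter, 58 mm high, standing in a tray cell; origin at the centre of its underside, z along its axis.
- jar2: Loose closed jar, white with blue cap, 36 mm diameter, 58 mm high, standing in a tray cell; origin at the centre of its underside, z along its axis.
- jar3: Loose closed jar, white with white cap, 36 mm diameter, 58 mm high, standing in a tray cell; origin at the centre of its underside, z along its axis.
- tip_box: Bystander: loose blue closed pipette-tip box 85 x 120 x 55 mm high, origin under its centre.
- reagent: Bystander: loose brown reagent bottle, 56 mm diameter, 90 mm high, origin under its centre.
- dish: Bystander: loose pale translucent petri dish, 90 mm diameter, 18 mm high, origin under its centre.
Things that resemble listed ones, but are neither listed nor needed, are in the scene too. Of the things like the tray, leave any that is black or green; of the rest the larger one is meant.

How it is judged:
By the outcome, as a careful person would: the job done as asked, in the order asked, and still so for the second after the job is handed in, with the robot touching nothing.
It also fails if it takes over 72 s, if anything falls off the work surface, if the arm or the gripper's body presses on something with over 40 N, if the wrist force passes 120 N, or if a joint passes its speed limit or range.

## Working session

There is one attempt and no reset: what is moved stays moved. The work goes in short steps, Python scripts to look and compute and a shell command to move; the robot and the scene stay as the last step left them, time stands still between calls to the robot, and variables do not carry over. Pictures are saved under pics/ and viewed, at most 13 in all, crops included, and the job is handed in when it is done.

```bash
mkdir -p pics
cat > h.py <<'E'
from cell import *
import numpy as np, cv2
def ray(ci,u,v):
    K=np.array(ci["K"]);d=np.array([(u-K[0,2])/K[0,0],-(v-K[1,2])/K[1,1],-1.0])
    R=np.array(ci["orientation"]);R=R if R.shape==(3,3) else None
    return np.array(ci["xyz"]),R@d
def onz(ci,u,v,z):
    o,d=ray(ci,u,v);return o+d*(z-o[2])/d[2]
def proj(ci,P):
    K=np.array(ci["K"]);p=np.array(ci["orientation"]).T@(np.array(P)-np.array(ci["xyz"]))
    return K[0,2]+K[0,0]*p[0]/-p[2],K[1,2]-K[1,1]*p[1]/-p[2]
def tri(c1,p1,c2,p2):
    o1,d1=ray(c1,*p1);o2,d2=ray(c2,*p2)
    s=np.linalg.lstsq(np.c_[d1,-d2],o2-o1,rcond=None)[0]
    a=o1+s[0]*d1;b=o2+s[1]*d2;return (a+b)/2,np.linalg.norm(a-b)
def save(n,im): cv2.imwrite("pics/"+n+".png",im[:,:,::-1])
E
python3 - <<'E'
from h import *
for c in ["scene","side","wrist"]:
    ci=camera_info(c); im=read_camera(c); save(c+"0",im)
    print(c,{k:np.round(v,3).tolist() if not isinstance(v,str) else v for k,v in ci.items()})
    for l in ["dock","gate_knob","gate_hinge","tray","jar0","jar1","jar2","tip_box","reagent","dish"]:
        print(l,[(np.round(r["box"]).astype(int).tolist(),round(r["p"],2)) for r in find_in(c,l)[:6] if r["p"]>.2])
print(state()["t"])
E
python3 -c "
import cv2,numpy as np
a=[cv2.imread('pics/%s0.png'%c) for c in ('scene','side')]
cv2.imwrite('pics/both.png',cv2.resize(np.vstack(a),(480,600)))"
```

```text
scene {'K': [[429.106, 0.0, 312.074], [0.0, 429.106, 201.852], [0.0, 0.0, 1.0]], 'xyz': [1.172, -0.444, 0.788], 'orientation': [[0.473, -0.629, 0.617], [0.881, 0.338, -0.332], [0.0, 0.7, 0.714]]}
dock []
gate_knob [([386, 165, 428, 211], 0.96)]
gate_hinge [([375, 102, 488, 214], 0.92)]
tray [([164, 197, 199, 238], 0.93), ([230, 192, 308, 247], 0.88), ([201, 289, 276, 380], 0.86), ([266, 147, 310, 183], 0.66)]
jar0 [([266, 204, 283, 227], 0.84), ([238, 200, 253, 220], 0.79), ([287, 194, 305, 216], 0.71), ([376, 103, 486, 216], 0.59), ([276, 182, 292, 206], 0.58), ([382, 167, 429, 202], 0.3)]
jar1 [([266, 204, 283, 227], 0.84), ([238, 200, 253, 220], 0.79), ([287, 194, 305, 216], 0.71), ([376, 103, 486, 216], 0.59), ([276, 182, 292, 206], 0.58), ([382, 167, 429, 202], 0.3)]
jar2 [([266, 204, 283, 227], 0.84), ([238, 200, 253, 220], 0.79), ([287, 194, 305, 216], 0.71), ([376, 103, 486, 216], 0.59), ([276, 182, 292, 206], 0.58), ([382, 167, 429, 202], 0.3)]
tip_box [([444, 214, 513, 271], 0.57), ([290, 195, 302, 219], 0.38), ([268, 204, 281, 226], 0.28), ([383, 167, 428, 212], 0.27)]
rea
[... 1124 characters left out ...]
91], [0.0, 0.0, 1.0]], 'xyz': [0.65, 0.074, 0.385], 'orientation': [[1.0, 0.0, 0.0], [-0.0, 0.966, 0.26], [-0.0, -0.26, 0.966]]}
dock [([113, 0, 329, 70], 0.91)]
gate_knob [([185, 1, 319, 71], 0.85)]
gate_hinge [([112, 1, 332, 68], 0.9)]
tray [([0, 190, 89, 268], 0.81), ([121, 274, 248, 398], 0.8)]
jar0 [([156, 357, 189, 398], 0.83), ([176, 339, 224, 378], 0.58), ([207, 291, 220, 302], 0.57)]
jar1 [([156, 357, 189, 398], 0.83), ([176, 339, 224, 378], 0.58), ([207, 291, 220, 302], 0.57)]
jar2 [([156, 357, 189, 398], 0.83), ([176, 339, 224, 378], 0.58), ([207, 291, 220, 302], 0.57)]
tip_box [([430, 0, 548, 59], 0.86)]
reagent [([415, 135, 493, 199], 0.84)]
dish [([112, 0, 330, 77], 0.72)]
1.65
```

View pics/scene0.png

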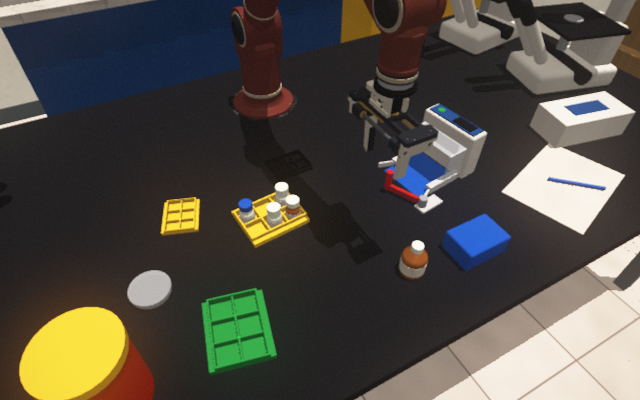

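View pics/side0.png

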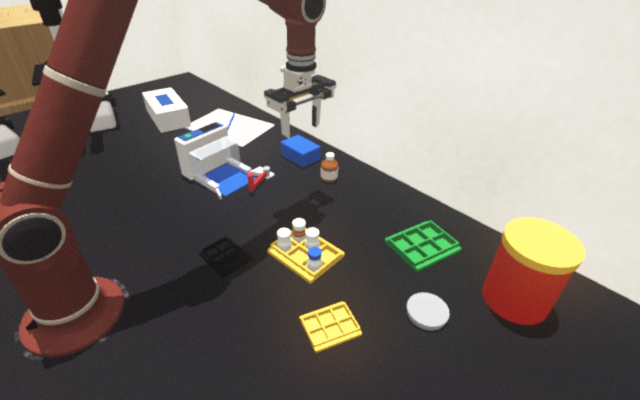

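Scene view: candidates for the tray are yellow with jars at (270,217), a small yellow one at (181,216), green at (238,328) and black at (290,162). I choose the larger, loaded yellow one at (270,217), which is (306,251) in the side view. The dock is at (430,165), the red gate at (405,185), the bottle at (413,260), the box at (476,240) and the dish at (150,290). Next, close crops.

Run:
```python
import cv2,numpy as np
s=cv2.imread('pics/scene0.png');d=cv2.imread('pics/side0.png')
def crop(im,x,y,w,h):return cv2.resize(im[y:y+h,x:x+w],(400,300),interpolation=cv2.INTER_CUBIC)
a=np.vstack([np.hstack([crop(s,370,95,133,100),crop(d,170,110,133,100)]),np.hstack([crop(s,370,130,100,75)if 0 else crop(s,370,135,107,80),crop(s,215,175,107,80)])])
cv2.imwrite('pics/crop1.png',a)
```

```text
(no output)
```

View pics/crop1.png

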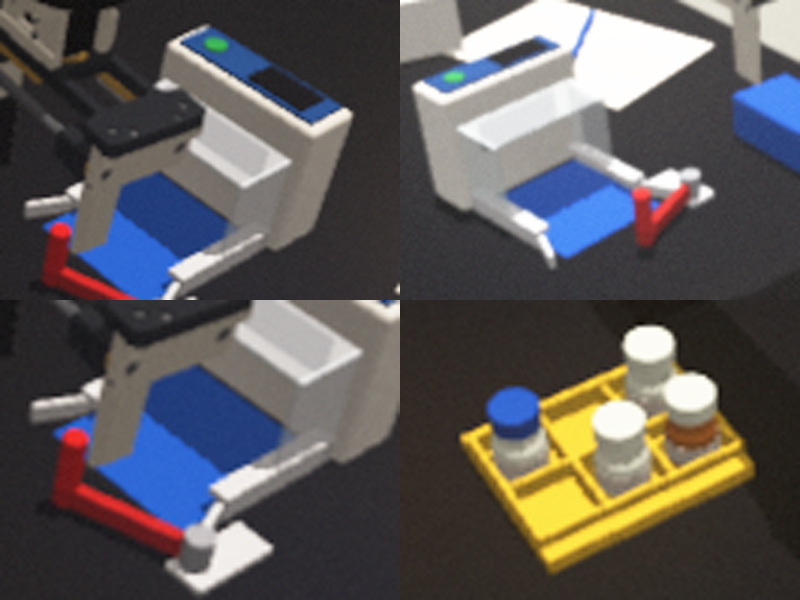

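Crop: the knob top is at scene (390,172) and the hinge pin at (423,197). The loaded tray has four jars (blue-cap, two white, amber) and two empty cells, and the gate is shut. Now fitting poses from both views.

```bash
cat > fit.py <<'E'
from h import *
from scipy.optimize import least_squares,minimize
def yhull(im,box):
    hsv=cv2.cvtColor(im,cv2.COLOR_RGB2HSV)
    m=((hsv[:,:,0]>18)&(hsv[:,:,0]<34)&(hsv[:,:,1]>130)&(hsv[:,:,2]>60)).astype(np.uint8)
    z=np.zeros_like(m);l,t,r,b=[int(v) for v in box];z[t-6:b+6,l-6:r+6]=m[t-6:b+6,l-6:r+6]
    n,lab,st,_=cv2.connectedComponentsWithStats(z)
    z=np.isin(lab,[i for i in range(1,n) if st[i,4]>12]).astype(np.uint8)
    return cv2.convexHull(cv2.findNonZero(z))[:,0,:].astype(np.float32)
M=np.array([(x,y,z) for x in(-.075,.075) for y,z in((-.052,.022),(.052,.022),(-.063,.012),(.063,.012),(-.063,0),(.063,0))])
def pose(p,P):
    c,s=np.cos(p[2]),np.sin(p[2]);P=np.asarray(P)
    return np.c_[p[0]+c*P[:,0]-s*P[:,1],p[1]+s*P[:,0]+c*P[:,1],P[:,2]]
def traycost(p,views):
    e=0
    for ci,h in views:
        q=np.array([proj(ci,X) for X in pose(p,M)],np.float32);q=cv2.convexHull(q)[:,0,:]
        a,_=cv2.intersectConvexConvex(q,h);e+=1-a/(cv2.contourArea(q)+cv2.contourArea(h)-a)
    return e
def fittray(views,p0s):
    return min((minimize(traycost,p0,args=(views,),method="Nelder-Mead",options=dict(xatol=1e-5,fatol=1e-5,initial_simplex=np.array(p0)+np.array([[0,0,0],[.01,0,0],[0,.01,0],[0,0,.15]]))) for p0 in p0s),key=lambda r:r.fun)
E
python3 - <<'E'
from fit import *
S,D=camera_info("scene"),camera_info("side")
rd=lambda n:cv2.imread(f"pics/{n}.png")[:,:,::-1].copy()
kn=tri(S,(389.8,171.6),D,(250.5,174.2));hi=tri(S,(422.7,197.1),D,(266.4,167.5));print("knob",kn,"hinge",hi)
obs=[(S,(-.085,-.095,.033),(422.7,197.1)),(D,(-.085,-.095,.033),(266.4,167.5)),(S,(.075,-.085,.135),(475.7,136.6)),(S,(.075,.085,.135),(427.2,110)),(D,(.075,-.085,.135),(224.9,125)),(D,(.075,.085,.135),(176,140.9))]
f=lambda p:np.concatenate([np.subtract(proj(c,pose(p,[P])[0]),q) for c,P,q in obs])
for y0 in(0,1.57,3.14,-1.57):
    r=least_squares(f,[.5,.3,y0],loss="soft_l1");print("dock",r.x,r.cost)
    if r.cost<60: print(np.round(f(r.x),1))
v=[(S,yhull(rd("scene0"),(230,192,308,247))),(D,yhull(rd("side0"),(264,238,345,281)))]
p=onz(S,270,222,.01);t=fittray(v,[[p[0],p[1],a] for a in np.arange(0,3.14,.4)]);print("tray",t.x,t.fun)
for nm,a,b in[("jA",(274.5,206),(316.5,249)),]:pass
for l,q,b in[("bottle",(413,275),(329,180)),("dish",(150,290),(428,311)),("box",(476,262),None)]:
    print(l,onz(S,*q,.0),onz(D,*b,0) if b else "")
for z,n in((.058,"cap"),):
    for u,w in((514,395),(650,335),(692,385),(620,412)): print(n,onz(S,215+(u-400)/3.738,175+(w-300)/3.738,z))
E
```

```text
knob (array([0.54837556, 0.11518285, 0.06748267]), np.float64(0.00010847642354858613)) hinge (array([0.63732481, 0.15653209, 0.03501527]), np.float64(6.8349200222146165e-06))
dock [0.52799377 0.24122516 1.66402487] 13.553708431009365
[ 1.  -2.3 -3.3  0.2 -0.3  1.8 -0.2 -3.3  1.  -0.3  4.9  1.9]
dock [0.52799377 0.24122516 1.66402486] 13.553708431009738
[ 1.  -2.3 -3.3  0.2 -0.3  1.8 -0.2 -3.3  1.  -0.3  4.9  1.9]
dock [0.52799377 0.24122516 1.66402487] 13.553708431009564
[ 1.  -2.3 -3.3  0.2 -0.3  1.8 -0.2 -3.3  1.  -0.3  4.9  1.9]
dock [ 0.57505763  0.2118831  -1.62372114] 401.8839110180765
tray [ 0.49044201 -0.19670544  1.64930659] 0.20940237787804106
bottle [0.79578402 0.01175958 0.        ] [0.77573319 0.00681735 0.        ]
dish [ 0.56016752 -0.50831025  0.        ] [ 0.57374835 -0.50618714  0.        ]
box [8.34913635e-01 1.59190533e-01 1.11022302e-16] 
cap [ 0.46202843 -0.24230071  0.058     ]
cap [ 0.45256371 -0.14155783  0.058     ]
cap [ 0.50781066 -0.13793071  0.058     ]
cap [ 0.50788396 -0.1888835   0.058     ]
```

```bash
python3 -c "
from h import *
s=state();print(np.round(s['eef_rot'],3).tolist(),s['position'],s['t'],s['opening'])"
```

```text
[[-0.0, 1.0, -0.0], [1.0, 0.0, 0.0], [0.0, -0.0, -1.0]] [6.49978679e-01 3.18542029e-05 2.18641644e-01] 1.65 0.09277842716561693
```

```bash
python3 -m creep '[0,0,0,3,-2.2,0,0.5, 0,0,0,3,-2.2,0,0.5, 0,0,0,3,-2.2,0,0.5, 0,0,0,3,-2.2,0,0.5, 0,0,0,3,-2.2,0,0.5, 0,0,0,0,0,0,0.5, 0,0,0,0,0,0,0.5]'
python3 - <<'E'
from h import *
ci=camera_info("wrist");im=read_camera("wrist");save("w1",im)
np.save("w1.npy",dict(ci),allow_pickle=True)
im=read_camera("scene");save("scene1",im);save("side1",read_camera("side"))
save("w1s",cv2.resize(im if 0 else cv2.imread("pics/w1.png")[:,:,::-1],(800,500),interpolation=cv2.INTER_CUBIC))
print(state()["position"],state()["t"],ci["xyz"])
E
```

```text
t: 2.52
position: [0.5406, 0.149, 0.2188]
eef_rot: [[0.001, 1.0, 0.001], [1.0, -0.001, -0.001], [-0.001, 0.001, -1.0]]
force: [-0.1, -0.9, 0.4]
opening: 0.0467
gripper_force: 0.0
[0.54083473 0.14836597 0.21857379] 2.675 [0.54044862 0.22266383 0.38529382]
```

View pics/w1s.png

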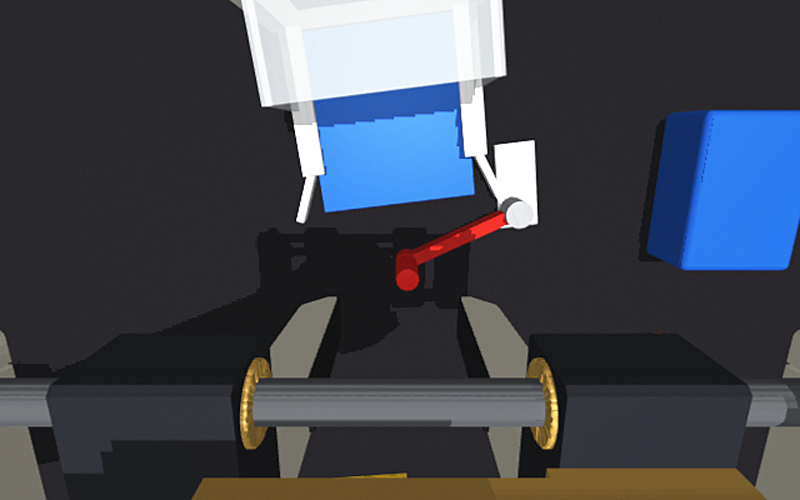

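The wrist view shows the gate ajar, with knob top at (407,280)/1.25 and hinge at (519,213)/1.25. The rail ends are at (303–325,175)/1.25 and (467–487,154)/1.25, and the hood's front edge runs (263,106)–(505,74)/1.25.

Run:
```python
from fit import *
W=np.load("w1.npy",allow_pickle=True).item();S,D=camera_info("scene"),camera_info("side")
q=lambda a,b:(a/1.25,b/1.25)
obs=[(W,(-.085,-.095,.033),q(519,213)),(W,(-.035,.074,.021),q(303,177)),(W,(-.035,.057,.021),q(325,173)),(W,(-.035,-.074,.021),q(487,152)),(W,(-.035,-.057,.021),q(467,156)),(W,(.015,.074,.1),q(263,106)),(W,(.015,-.074,.1),q(505,74)),(W,(-.072,.081,.015),q(305,222))]
f=lambda p:np.concatenate([np.subtract(proj(c,pose(p,[P])[0]),u) for c,P,u in obs])
r=least_squares(f,[.528,.241,1.66],loss="soft_l1");d=r.x;print("dock",d,np.round(f(d),1))
k=onz(W,*q(407,280),.068);h=pose(d,[(-.085,-.095,.033)])[0];print("knob",k,"tri",tri(W,q(407,280),S,(389.8,171.6)),tri(W,q(407,280),D,(250.5,174.2)),"hinge",h)
v=k-h;print(np.hypot(*v[:2]),"gate",np.arctan2(v[1],v[0])-d[2]-np.pi/2)
rd=lambda n:cv2.imread(f"pics/{n}.png")[:,:,::-1].copy()
for a in("0","1"):
    V=[(S,yhull(rd("scene"+a),(230,192,308,247))),(D,yhull(rd("side"+a),(264,238,345,281)))]
    for VV in(V,V[:1],V[1:]):
        t=fittray(VV,[[.49,-.197,1.65],[.49,-.19,1.5]]);print(t.x,t.fun)
for g in np.arange(.3,1.9,.1): 
    a=g+d[2]+np.pi/2;print(round(g,1),np.round(h[:2]+.1*np.array([np.cos(a),np.sin(a)]),3))
```

```text
dock [0.53320585 0.23148151 1.69650599] [ 1.4  0.4  0.5 -0.5 -0.4  0.6 -0.1  0.5 -1.2 -0.5 -0.7  0.5  0.7 -0.3
 -0.1 -1. ]
knob [0.54689054 0.11522276 0.068     ] tri (array([0.54737449, 0.11526781, 0.06692649]), np.float64(0.0012092812064448677)) (array([0.54743482, 0.11487981, 0.06788143]), np.float64(0.0012226976538322546)) hinge [0.6381134  0.15906324 0.033     ]
0.10121066055835413 gate -5.960898374225542
[ 0.49044164 -0.19670957  1.64934335] 0.20940242941373766
[ 0.49257902 -0.19676466  1.64801465] 0.06493421148957557
[ 0.49034654 -0.19637466  1.65015352] 0.1361480027792359
[ 0.49056765 -0.19638244  1.64658162] 0.21033997344336552
[ 0.4925466  -0.19681969  1.64900699] 0.06426843798661652
[ 0.49033584 -0.19614045  1.65196501] 0.13694818288004584
0.3 [0.547 0.118]
0.4 [0.552 0.109]
0.5 [0.557 0.1  ]
0.6 [0.563 0.093]
0.7 [0.57  0.086]
0.8 [0.578 0.079]
0.9 [0.586 0.074]
1.0 [0.595 0.069]
1.1 [0.604 0.065]
1.2 [0.614 0.062]
1.3 [0.624 0.06 ]
1.4 [0.634 0.059]
1.5 [0.644 0.059]
1.6 [0.654 0.06 ]
1.7 [0.663 0.062]
1.8 [0.673 0.065]
```

```bash
python3 -m creep '[0,0,0,-3.3,0.65,0,0.45, 0,0,0,0,0,5,0.45, 0,0,0,0,0,5,0.45, 0,0,0,0,0,4.5,0.45, 0,0,0,0,0,3.7,0.45, 0,0,0,0,0,0,0.45, 0,0,0,0,0,0,0.1, 0,0,0,0,0,0,0.1, 0,0,0,0,0,0,0.1, 0,0,0,0,0,0,0.1]' 25
```

```text
t: 3.92
position: [0.5472, 0.1171, 0.0381]
eef_rot: [[-0.0, 1.0, 0.002], [1.0, 0.0, 0.0], [0.0, 0.002, -1.0]]
force: [-1.0, -0.4, 7.1]
opening: 0.0175
gripper_force: 25.0
```

```bash
python3 -m creep '[0,0,0,-0.9,0.5,0,0.1, 0,0,0,-0.8,0.5,0,0.1, 0,0,0,-0.7,0.6,0,0.1, 0,0,0,-0.7,0.7,0,0.1, 0,0,0,-0.7,0.8,0,0.1, 0,0,0,-0.5,0.8,0,0.1]'
```

```text
t: 4.68
position: [0.5825, 0.0719, 0.0379]
eef_rot: [[-0.001, 1.0, -0.007], [1.0, 0.001, -0.003], [-0.003, -0.007, -1.0]]
force: [-6.6, -4.1, 12.5]
opening: 0.0173
gripper_force: 25.0
```

```bash
python3 -m creep '[0,0,0,-0.5,0.9,0,0.1, 0,0,0,-0.4,0.9,0,0.1, 0,0,0,-0.3,1.0,0,0.1, 0,0,0,-0.2,1.0,0,0.1, 0,0,0,-0.1,1.0,0,0.1, 0,0,0,0,1.0,0,0.1, 0,0,0,0.1,1.0,0,0.1, 0,0,0,0.2,0.9,0,0.1, 0,0,0,0.3,1.0,0,0.1, 0,0,0,0,0,0,0.1]'
```

```text
t: 5.92
position: [0.6736, 0.0635, 0.038]
eef_rot: [[-0.0, 1.0, 0.002], [1.0, 0.0, -0.002], [-0.002, 0.002, -1.0]]
force: [-0.5, -2.0, 4.7]
opening: 0.0174
gripper_force: 25.0
```

```bash
python3 -m creep '[0,0,0,0,0,0,0.4, 0,0,0,0,0,0,0.4, 0,0,0,0,0,-5,0.4, 0,0,0,0,0,-5,0.4, 0,0,0,0,0,-4.5,0.4, 0,0,0,0,0,-3.7,0.4]'
```

```text
t: 6.68
position: [0.6725, 0.0654, 0.2205]
eef_rot: [[-0.0, 1.0, 0.001], [1.0, 0.0, 0.001], [0.001, 0.001, -1.0]]
force: [-0.4, -0.2, -0.4]
opening: 0.0374
gripper_force: 0.0
```

```bash
python3 -m creep '[0,0,0,-5.2,-2.5,0,0.4, 0,0,0,-5.2,-2.5,0,0.4, 0,0,0,-5.2,-2.5,0,0.4, 0,0,0,-5.2,-2.5,0,0.4, 0,0,0,-5.2,-2.5,0,0.4, 0,0,0,-5.2,-2.5,0,0.4, 0,0,0,-5.2,-2.4,0,0.4, 0,0,0,0,0,0,0.4, 0,0,0,0,0,0,0.4]'
python3 - <<'E'
from h import *
ci=camera_info("wrist");im=read_camera("wrist");save("w2",im)
np.save("w2.npy",dict(ci),allow_pickle=True)
save("w2s",cv2.resize(im,(800,500),interpolation=cv2.INTER_CUBIC))
save("scene2",read_camera("scene"));print(state()["position"])
E
```

```text
t: 7.8
position: [0.4988, -0.298, 0.2184]
eef_rot: [[-0.0, 1.0, 0.0], [1.0, 0.0, 0.002], [0.002, 0.0, -1.0]]
force: [-0.3, 0.4, -0.3]
opening: 0.0373
gripper_force: 0.0
[ 0.49958861 -0.29667464  0.21845285]
```

View pics/w2s.png

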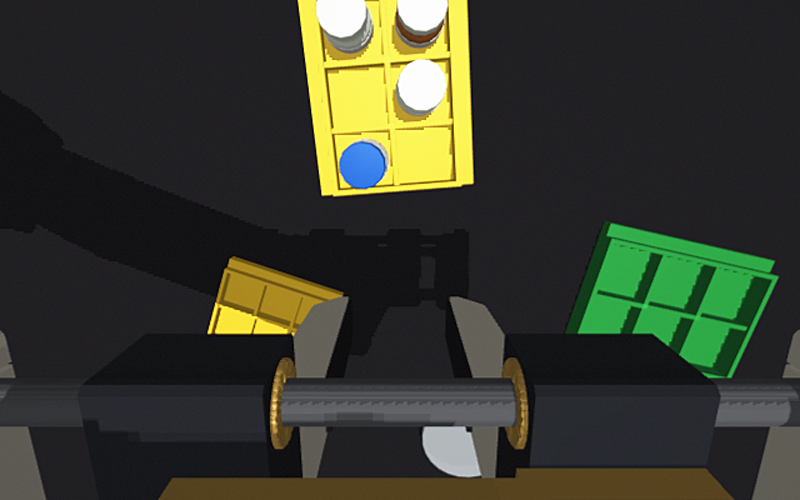

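The wrist view shows the tray's rear end corners at (322,195)/1.25 and (473,185)/1.25. The rear-right cell at (425,155) is empty, so its end wall can be gripped.

Run:
```python
from fit import *
W=np.load("w2.npy",allow_pickle=True).item();S,D=camera_info("scene"),camera_info("side")
q=lambda a,b,z=.012:onz(W,a/1.25,b/1.25,z)
A,B,C,E=q(322,195),q(473,185),q(299,0),q(466,0)
print(A,B,np.linalg.norm(A-B)); print("yaw rear",np.arctan2(*(B-A)[:2][::-1])+np.pi/2,"left",np.arctan2(*(C-A)[:2][::-1]),"right",np.arctan2(*(E-B)[:2][::-1]))
yaw=np.mean([np.arctan2(*(B-A)[:2][::-1])+np.pi/2,np.arctan2(*(C-A)[:2][::-1]),np.arctan2(*(E-B)[:2][::-1])])
x=np.array([np.cos(yaw),np.sin(yaw)]);y=np.array([-x[1],x[0]])
c=(A+B)[:2]/2+.075*x;print("tray",c,yaw)
print("grip point",c-.073*x-.025*y)
dk=np.array([.5332,.2315,1.6965]);dx=np.array([np.cos(dk[2]),np.sin(dk[2])]);dy=np.array([-dx[1],dx[0]])
print("in dock",(c-dk[:2])@dx,(c-dk[:2])@dy)
```

```text
[ 0.43471951 -0.27531135  0.012     ] [ 0.56040407 -0.26700205  0.012     ] 0.12595893411952236
yaw rear 1.6368125642054572 left 1.6442445805568013 right 1.6517411314898411
tray [ 0.49205652 -0.19635903] 1.6442660920840335
grip point [ 0.52234754 -0.267327  ]
in dock -0.4193248104559569 0.09446077026836901
```

```bash
python3 -m creep '[0,0,0.186,3,2.3,0,0.25, 0,0,0.186,0,0,0,0.25, 0,0,0.186,0,0,0,0.25, 0,0,0.186,0,0,0,0.25, 0,0,0.186,0,0,0,0.25, 0,0,0.186,0,0,0,0.25, 0,0,0.186,0,0,0,0.25, 0,0,0.186,0,0,0,0.25, 0,0,0.01,0,0,0,0.25, 0,0,0,0,0,0,0.25]'
python3 - <<'E'
from h import *
s=state();R=np.array(s["eef_rot"]);g=np.array([.5224,-.2673,.008])
print(np.round(100*R.T@(g-s["position"]),2),np.arctan2(R[1,1],R[0,1])+1.4975,s["joints"])
E
```

```text
t: 9.15
position: [0.522, -0.2677, 0.2185]
eef_rot: [[0.997, 0.077, -0.0], [0.077, -0.997, 0.001], [-0.0, -0.001, -1.0]]
force: [-0.5, -0.7, -1.1]
opening: 0.0232
gripper_force: 0.0
[ 0.04 -0.03 21.05] 0.0041731864803429275 [ 0.20125301  0.53610015  0.37744756  1.6230997  -0.22256304  1.02537276
 -0.84664655]
```

```bash
python3 -m creep '[0,0,0,0,0,5,0.25, 0,0,0,0,0,5,0.25, 0,0,0,0,0,5,0.25, 0,0,0,0,0,3.5,0.25, 0,0,0,0,0,1.5,0.25, 0,0,0,0,0,0.7,0.25, 0,0,0,0,0,0,0.25]'
```

```text
t: 10.02
position: [0.5221, -0.2693, 0.0124]
eef_rot: [[0.997, 0.073, 0.001], [0.073, -0.997, -0.001], [0.001, 0.001, -1.0]]
force: [-0.7, 0.6, 0.8]
opening: 0.0233
gripper_force: 0.0
```

```bash
python3 -m creep '[0,0,0,0,0,0,0, 0,0,0,0,0,0,0, 0,0,0,0,0,0,0, 0,0,0,0,0,0,0]' 40
python3 - <<'E'
from h import *
s=state();print(s["opening"],s["position"],s["force"]);save("sd3",read_camera("side"));im=read_camera("scene");save("sc3",im[150:270,200:440])
E
```

```text
t: 10.52
position: [0.5219, -0.2683, 0.0125]
eef_rot: [[0.997, 0.073, 0.001], [0.073, -0.997, 0.001], [0.001, -0.001, -1.0]]
force: [-0.6, 1.9, 7.6]
opening: 0.0037
gripper_force: 40.0
0.0037460056708315597 [ 0.52189421 -0.26829774  0.01248529] [-0.62387919  1.89274572  7.57662941]
```

```bash
python3 -m creep '[0,0,0,0.1,-0.4,0,0, 0,0,0,0.3,-0.9,0,0, 0,0,0,0.5,-1.4,0,0, 0,0,0,0.5,-1.5,0,0, 0,0,0,0.5,-1.5,0,0, 0,0,0,0.5,-1.5,0,0, 0,0,0,0.5,-1.5,0,0, 0,0,0,0.5,-1.5,0,0, 0,0,0,0.4,-0.9,0,0, 0,0,0,0.2,-0.4,0,0]'
python3 - <<'E'
from h import *
s=state();R=np.array(s["eef_rot"]);g=np.array([.5872,.0034,.0125])
print(np.round(100*R.T@(g-s["position"]),2),np.arctan2(R[1,1],R[0,1])+1.445)
save("sc4",read_camera("scene")[130:280,220:480]);save("x4",cv2.resize(cv2.imread("pics/sc4.png")[:,:,::-1],(780,450)))
E
```

```text
t: 11.88
position: [0.5529, -0.1558, 0.0125]
eef_rot: [[0.997, 0.073, 0.001], [0.073, -0.997, -0.007], [0.001, 0.007, -1.0]]
force: [-2.7, -7.2, 3.8]
opening: 0.0034
gripper_force: 40.3
[  4.58 -15.63  -0.11] -0.053004332465227844
```

View pics/x4.png

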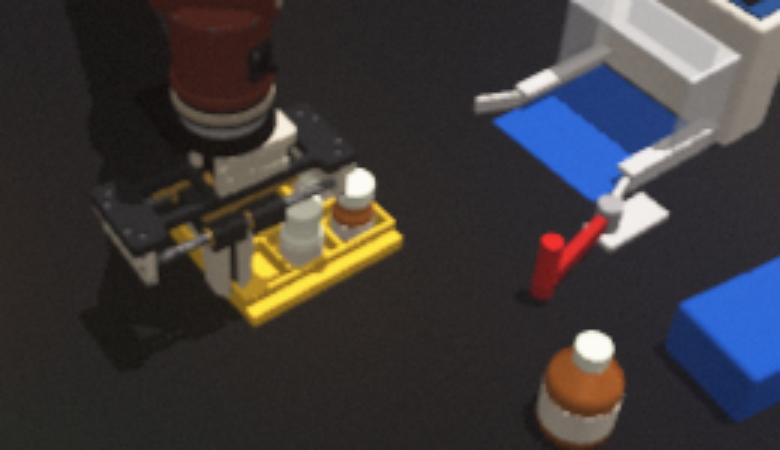

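The tray is following with the jars upright at (300,225) and (352,200) in the crop, and the gate stands open. Continuing.

```bash
python3 -m creep '[0,0,-0.005,0.3,-0.9,0,0, 0,0,-0.005,0.5,-1.7,0,0, 0,0,-0.005,0.5,-1.8,0,0, 0,0,-0.006,0.5,-1.8,0,0, 0,0,-0.006,0.5,-1.9,0,0, 0,0,-0.006,0.5,-1.9,0,0, 0,0,-0.006,0.5,-1.9,0,0, 0,0,-0.005,0.5,-1.8,0,0, 0,0,-0.005,0.4,-1.2,0,0, 0,0,-0.004,0.2,-0.6,0,0]'
python3 - <<'E'
from fit import *
s=state();R=np.array(s["eef_rot"]);g=np.array([.5872,.0034,.0125])
print(np.round(100*R.T@(g-s["position"]),2),np.arctan2(R[1,1],R[0,1])+1.445)
im=read_camera("scene");save("sc5",im);sd=read_camera("side");save("sd5",sd)
W=camera_info("wrist");np.save("w5.npy",dict(W),allow_pickle=True);w=read_camera("wrist");save("w5",w)
big=np.hstack([cv2.resize(im[90:270,300:500],(400,360)),cv2.resize(sd[90:270,150:350],(400,360))]);save("x5",np.vstack([big,np.hstack([cv2.resize(w,(384,240)),np.zeros((240,416,3),np.uint8)])]))
E
```

```text
t: 13.18
position: [0.5827, 0.0025, 0.0125]
eef_rot: [[0.992, 0.125, 0.002], [0.125, -0.992, -0.007], [0.001, 0.007, -1.0]]
force: [-0.9, -8.1, 5.2]
opening: 0.0032
gripper_force: 40.2
[ 0.46 -0.03 -0.  ] -0.00014011492588994479
```

View pics/x5.png

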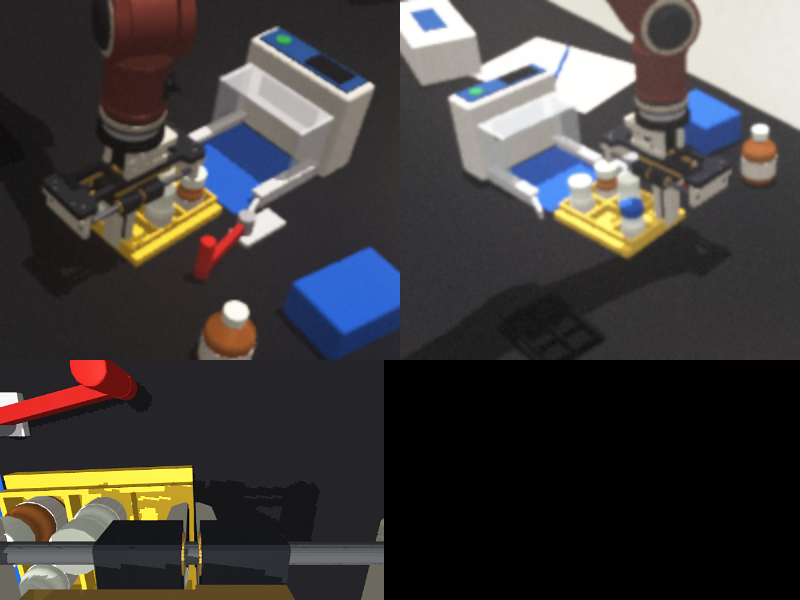

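Jars are all upright, the tray is just before the mouth, and the gate is open. The wrist crop's tray edge, running (5,473) to (192,466), suggests a small yaw relative to the tool, so I'll measure it.

```bash
cat > edge.py <<'E'
from fit import *
# right flange outer top edge in wrist picture: topmost yellow per column
def edge(w,W,lo,hi):
    hsv=cv2.cvtColor(w,cv2.COLOR_RGB2HSV);m=(hsv[:,:,0]>18)&(hsv[:,:,0]<34)&(hsv[:,:,1]>130)&(hsv[:,:,2]>60)
    P=[]
    for u in range(lo,hi,4):
        r=np.flatnonzero(m[:,u]); 
        if len(r): P.append((u,r[0]))
    P=np.array(P);X=np.array([onz(W,u+.5,v,.0) for u,v in P])[:,:2]
    vx,vy,x0,y0=cv2.fitLine(X.astype(np.float32),cv2.DIST_HUBER,0,.0005,.001).ravel()
    if vy<0:vx,vy=-vx,-vy
    d=np.array([vx,vy]);dk=np.array([.5332,.2315,1.6965]);dx=np.array([np.cos(dk[2]),np.sin(dk[2])]);dy=np.array([-dx[1],dx[0]])
    E=X-dk[:2];return np.arctan2(vy,vx)-dk[2],[(round(1e3*e@dx,1),round(1e3*e@dy,1)) for e in (E[0],E[len(E)//2],E[-1])],P[[0,-1]].tolist()
E
python3 - <<'E'
from edge import *
W=np.load("w5.npy",allow_pickle=True).item();w=cv2.imread("pics/w5.png")[:,:,::-1].copy()
print(edge(w,W,10,310))
E
```

```text
(np.float64(0.040393177032470806), [(np.float64(-73.5), np.float64(-50.4)), (np.float64(-149.6), np.float64(-55.0)), (np.float64(-225.0), np.float64(-58.0))], [[10, 191], [306, 176]])
```

```bash
python3 -m creep '[0,0,0,0.3,0,0,0, 0,0,0.015,0.3,0,0,0, 0,0,0.02,0,0,0,0, 0,0,0.015,0,0,0,0, 0,0,0,0,0,0,0]'
python3 - <<'E'
from edge import *
W=camera_info("wrist");w=read_camera("wrist");print(edge(w,W,10,310))
E
```

```text
t: 13.95
position: [0.5829, 0.0034, 0.0124]
eef_rot: [[0.997, 0.075, -0.01], [0.075, -0.997, -0.005], [-0.01, 0.004, -1.0]]
force: [-8.8, -6.4, 14.3]
opening: 0.004
gripper_force: 40.8
(np.float64(0.04087108707427989), [(np.float64(-72.8), np.float64(-49.9)), (np.float64(-150.9), np.float64(-55.4)), (np.float64(-226.8), np.float64(-58.3))], [[10, 207], [306, 176]])
```

```bash
python3 -m creep '[0,0,0,0,0,-0.15,0, 0,0,0,0,0,-0.15,0, 0,0,0,0.1,-0.5,0,0, 0,0,0,0.1,-1,0,0, 0,0,0,0,-1,0,0, 0,0,0,0,-1,0,0, 0,0,0,0,-0.7,0,0, 0,0,0,0,-0.3,0,0]' 60
python3 - <<'E'
from edge import *
W=camera_info("wrist");w=read_camera("wrist");print(edge(w,W,10,310))
E
```

```text
t: 15.0
position: [0.5847, 0.047, 0.0144]
eef_rot: [[0.997, 0.074, -0.003], [0.074, -0.997, -0.009], [-0.004, 0.009, -1.0]]
force: [-3.0, -12.0, -1.5]
opening: 0.0033
gripper_force: 60.1
(np.float64(-0.01499265098571767), [(np.float64(-30.8), np.float64(-65.0)), (np.float64(-107.7), np.float64(-66.7)), (np.float64(-183.8), np.float64(-65.3))], [[10, 192], [306, 176]])
```

```bash
python3 -m creep '[0,0,0,-0.1,-0.5,0,0, 0,0,0,-0.1,-0.8,0,0, 0,0,0,-0.1,-0.8,0,0, 0,0,0,-0.05,-0.8,0,0, 0,0,0,-0.05,-0.8,0,0, 0,0,0,0,-0.4,0,0]'
python3 - <<'E'
from edge import *
W=camera_info("wrist");w=read_camera("wrist");print(edge(w,W,120,310));save("w7",w)
im=read_camera("scene");save("x7",np.vstack([cv2.resize(im[90:240,340:500],(480,450),interpolation=cv2.INTER_CUBIC)]))
E
```

```text
t: 15.8
position: [0.5771, 0.0933, 0.014]
eef_rot: [[0.997, 0.078, -0.005], [0.078, -0.997, -0.002], [-0.005, 0.001, -1.0]]
force: [-2.8, -6.2, -2.9]
opening: 0.003
gripper_force: 60.1
(np.float64(-0.011231478691100971), [(np.float64(-40.9), np.float64(-64.5)), (np.float64(-90.5), np.float64(-64.2)), (np.float64(-137.8), np.float64(-64.0))], [[120, 183], [308, 175]])
```

View pics/x7.png

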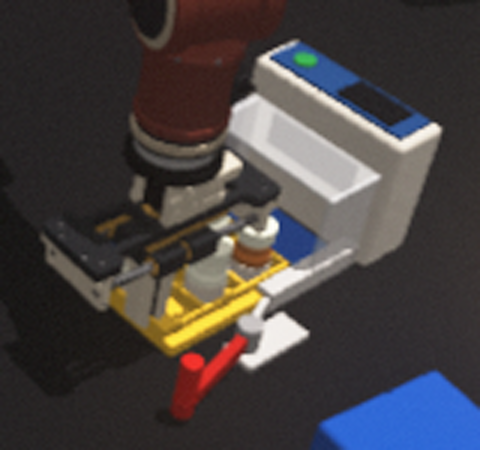

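The tray flange is under the rail lip at (265,290) in the crop and the jars stand. I'll advance 45 mm, stopping before the gripper body reaches the hood.

```bash
python3 -m creep '[0,0,0,-0.05,-0.5,0,0, 0,0,0,-0.05,-0.9,0,0, 0,0,0,-0.05,-0.9,0,0, 0,0,0,-0.05,-0.9,0,0, 0,0,0,-0.05,-0.8,0,0, 0,0,0,0,-0.4,0,0, 0,0,0,0,0,0,0]'
python3 - <<'E'
from edge import *
s=state();p=np.array(s["position"])[:2]-[.5332,.2315];a=1.6965;print(p@[np.cos(a),np.sin(a)],p@[-np.sin(a),np.cos(a)],s["force"])
E
```

```text
t: 16.77
position: [0.5718, 0.1377, 0.0141]
eef_rot: [[0.997, 0.077, -0.004], [0.077, -0.997, -0.0], [-0.004, -0.0, -1.0]]
force: [-2.7, -2.7, -2.7]
opening: 0.0033
gripper_force: 60.1
-0.09795205662047965 -0.026559723079371718 [-2.74080093 -2.72077006 -2.74493055]
```

```bash
python3 -m creep '[0,0,0,0,0,0,0.25, 0,0,0,0,0,0,0.25, 0,0,0,0,0,0,0.25, 0,0,0,0,0,-2,0.25, 0,0,0,0,0,-5,0.25, 0,0,0,0,0,-5,0.25, 0,0,0,-2.6,2.9,0,0.1]' 30; python3 -m creep '[0,0,-0.18,0,0,0,0, 0,0,-0.18,0,0,0,0, 0,0,-0.18,0,0,0,0, 0,0,-0.18,0,0,0,0, 0,0,-0.18,0,0,0,0, 0,0,-0.18,0,0,0,0, 0,0,-0.18,0,0,0,0, 0,0,-0.18,0,0,0,0, 0,0,-0.18,0,0,0,0, 0,0,0,0,0,0,0]'
cat > dk.py <<'E'
from edge import *
s=state();R=np.array(s["eef_rot"]);p=np.array(s["position"])[:2]-[.5332,.2315];a=1.6965
print("dock mm",1e3*p@[np.cos(a),np.sin(a)],1e3*p@[-np.sin(a),np.cos(a)],"z",s["position"][2],"toolx yaw rel",np.arctan2(R[1,0],R[0,0])-a,s["force"],s["t"])
E
python3 dk.py
python3 - <<'E'
from h import *
w=read_camera("wrist");save("w8",w);np.save("w8.npy",dict(camera_info("wrist")),allow_pickle=True);save("x8",w[:,100:540])
E
```

```text
t: 17.65
position: [0.5548, 0.1094, 0.1391]
eef_rot: [[0.997, 0.081, 0.013], [0.081, -0.997, 0.004], [0.013, -0.003, -1.0]]
force: [-0.2, -0.5, 0.3]
opening: 0.0175
gripper_force: 0.0
t: 18.9
position: [0.5503, 0.1063, 0.1351]
eef_rot: [[-0.122, 0.993, 0.001], [0.993, 0.122, 0.001], [0.001, 0.001, -1.0]]
force: [0.7, -0.8, 0.5]
opening: 0.0002
gripper_force: 0.0
dock mm -126.32622976699055 -1.264250393507673 z 0.1350703722277444 toolx yaw rel -0.003525183195925319 [ 0.71448073 -0.8450571   0.51217614] 18.9
```

View pics/x8.png

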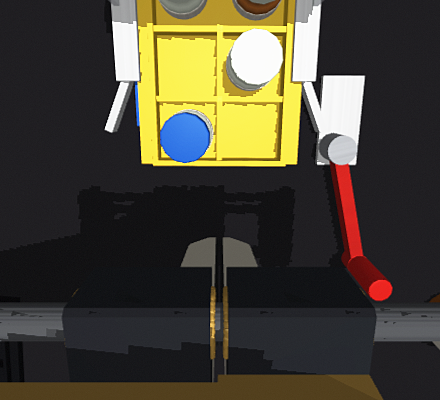

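The tray sits straight between the rails with the jars standing. The rear edge runs (142,165) to (300,165) in the crop, and the gate is clear. Descending to push it home.

```bash
python3 -m creep '[0,0,0,0,0,5,0, 0,0,0,0,0,4.5,0, 0,0,0,0,0,2.5,0, 0,0,0,0,0,0.5,0, 0,0,0,0.8,0.1,0,0, 0,0,0,0.8,0,0,0, 0,0,0,0.6,0,0,0, 0,0,0,0.6,0,0,0, 0,0,0,0.4,0,0,0]'; python3 dk.py;  python3 -m creep '[0,0,0,0.4,0,0,0, 0,0,0,0.3,0,0,0, 0,0,0,0.3,0,0,0, 0,0,0,0.2,0,0,0]'; python3 dk.py
```

```text
t: 20.08
position: [0.5484, 0.1348, 0.0111]
eef_rot: [[-0.122, 0.993, 0.003], [0.993, 0.122, -0.004], [-0.005, 0.002, -1.0]]
force: [0.3, -6.4, 3.4]
opening: 0.0004
gripper_force: 3.4
dock mm -97.86992762940002 -2.933470278796623 z 0.011073819691044325 toolx yaw rel -0.0033463644605127296 [ 0.31747658 -6.36347585  3.44550338] 20.075
t: 20.58
position: [0.5469, 0.1463, 0.0111]
eef_rot: [[-0.122, 0.993, 0.003], [0.993, 0.122, -0.005], [-0.005, 0.002, -1.0]]
force: [0.9, -7.4, 2.5]
opening: 0.0001
gripper_force: 3.4
dock mm -86.26532355350147 -2.8964805546094365 z 0.011087066031524168 toolx yaw rel -0.003601242795307602 [ 0.93177334 -7.44131738  2.52488335] 20.575
```

```bash
python3 -m creep '[0,0,0,0.3,0,0,0, 0,0,0,0.2,0,0,0, 0,0,0,0.2,0,0,0, 0,0,0,0,0,0,0]'; python3 dk.py;  python3 -m creep '[0,0,0,0.3,0,0,0, 0,0,0,0.3,0,0,0, 0,0,0,0,0,0,0]'; python3 dk.py
```

```text
t: 21.08
position: [0.5467, 0.1471, 0.0111]
eef_rot: [[-0.118, 0.993, 0.003], [0.993, 0.118, -0.012], [-0.012, 0.001, -1.0]]
force: [0.7, -14.3, 5.1]
opening: 0.0006
gripper_force: 7.2
dock mm -85.40807981366342 -2.8076754133231727 z 0.011138097612611697 toolx yaw rel -0.007388170691634777 [  0.71196076 -14.3191916    5.11800694] 21.075
t: 21.45
position: [0.5465, 0.1472, 0.0112]
eef_rot: [[-0.114, 0.993, 0.002], [0.993, 0.114, -0.019], [-0.019, -0.0, -1.0]]
force: [3.4, -21.6, 6.6]
opening: 0.0004
gripper_force: 10.9
dock mm -85.32281013751654 -2.6121775925070922 z 0.011199447919349917 toolx yaw rel -0.011024739012232665 [  3.35760921 -21.6358527    6.56448761] 21.45
```

The force rises from 7 to 22 N with no further motion, so the tray is against the stop. Retreating to check with a view from higher up.

```bash
python3 -m creep '[0,0,0,-2,0,0,0, 0,0,0,-3,0,0,0, 0,0,0,0,0,-5,0, 0,0,0,0,0,-5,0, 0,0,0,0,0,-5,0, 0,0,0,3,0,0,0.2, 0,0,0,0,0,0,0.4, 0,0,0,0,0,0,0.4]'; python3 dk.py
python3 - <<'E'
from h import *
w=read_camera("wrist");save("w9",w);np.save("w9.npy",dict(camera_info("wrist")),allow_pickle=True);save("x9",cv2.resize(w[:300,80:560],(800,500),interpolation=cv2.INTER_CUBIC))
E
```

```text
t: 22.45
position: [0.5458, 0.1426, 0.1595]
eef_rot: [[-0.125, 0.992, -0.001], [0.992, 0.125, -0.001], [-0.001, -0.001, -1.0]]
force: [0.2, 0.5, 0.8]
opening: 0.0259
gripper_force: 0.0
dock mm -89.8042180404675 -1.3148847802755854 z 0.15946836425119468 toolx yaw rel -0.0005281438780266878 [0.20856832 0.47726274 0.76056173] 22.45
```

View pics/x9.png

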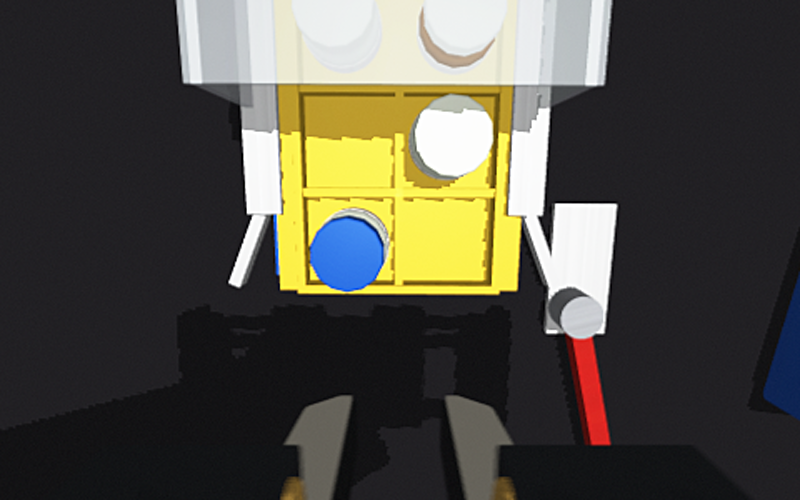

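The jars stand, the tray is centred, and its rear edge is at row 292 of the crop, level with the flare tips (285). Checking the depth and working out the knob grasp.

Run:
```python
from fit import *
W=np.load("w9.npy",allow_pickle=True).item()
a=1.6965;R=np.array([[np.cos(a),np.sin(a)],[-np.sin(a),np.cos(a)]])
for n,u,v,z,ex in(("rearL",282,291,.0,"-75"),("rearR",515,293,.0,"-75"),("hinge",580,316,.033,"-85,-95"),("railL",247,213,.021,"-35,74"),("railR",545,213,.021,"-35,-74"),("flareL",240,286,.015,"-72,81")):
    print(n,ex,np.round(1e3*R@(onz(W,80+u*.6,v*.6,z)[:2]-[.5332,.2315]),1))
s=state();T=np.array(s["eef_rot"]);print(np.round(100*T.T@(np.array([.6728,.0648,.038])-s["position"]),2))
h=np.array([.6381,.1591])
pts=[h+.1*np.array([np.cos(g+a+np.pi/2),np.sin(g+a+np.pi/2)]) for g in np.linspace(1.8,0,19)]
for g,d in zip(np.linspace(1.7,0,18),np.diff(pts,axis=0)): print(round(g,1),np.round(100*T[:2,:2].T@d,2))
```

```text
rearL -75 [-78.9  63.2]
rearR -75 [-80.2 -66. ]
hinge -85,-95 [-85.6 -92.8]
railL -35,74 [-35.1  74.4]
railR -35,-74 [-35.4 -74.9]
flareL -72,81 [-73.3  82.2]
[-9.21 11.66 12.12]
1.7 [-0.18 -0.98]
1.6 [-0.08 -1.  ]
1.5 [ 0.02 -1.  ]
1.4 [ 0.12 -0.99]
1.3 [ 0.22 -0.98]
1.2 [ 0.31 -0.95]
1.1 [ 0.41 -0.91]
1.0 [ 0.5  -0.87]
0.9 [ 0.58 -0.81]
0.8 [ 0.66 -0.75]
0.7 [ 0.73 -0.68]
0.6 [ 0.79 -0.61]
0.5 [ 0.85 -0.52]
0.4 [ 0.9  -0.44]
0.3 [ 0.94 -0.34]
0.2 [ 0.97 -0.25]
0.1 [ 0.99 -0.15]
0.0 [ 1.   -0.05]
```

The rear rim works out about 1–2 mm short of nominal and slightly skewed, the right side lagging. I'll give the right side another firm push to be sure.

```bash
python3 -m creep '[0,0,0,-2.5,2.5,0,0, 0,0,0,0,0,5,0, 0,0,0,0,0,5,0, 0,0,0,0,0,4.3,0, 0,0,0,0,0,0.5,0, 0,0,0,1,0,0,0, 0,0,0,1,0,0,0, 0,0,0,0.5,0,0,0, 0,0,0,0.4,0,0,0]';python3 dk.py; python3 -m creep '[0,0,0,0.3,0,0,0, 0,0,0,0.3,0,0,0, 0,0,0,0.3,0,0,0, 0,0,0,0.2,0,0,0, 0,0,0,0,0,0,0]'; python3 dk.py
```

```text
t: 23.62
position: [0.5712, 0.1501, 0.0129]
eef_rot: [[-0.125, 0.992, 0.002], [0.992, 0.125, -0.001], [-0.001, 0.002, -1.0]]
force: [0.5, -4.3, 3.1]
opening: 0.0003
gripper_force: 2.1
dock mm -85.56165982565516 -27.528961156425275 z 0.012853057846385591 toolx yaw rel -5.5654038282337837e-05 [ 0.47855553 -4.25040911  3.13620631] 23.625
t: 24.25
position: [0.5711, 0.1501, 0.0127]
eef_rot: [[-0.118, 0.993, 0.002], [0.993, 0.118, -0.013], [-0.013, -0.0, -1.0]]
force: [0.3, -14.2, 8.2]
opening: 0.0005
gripper_force: 7.1
dock mm -85.47800585091922 -27.436159505951785 z 0.01271597036286714 toolx yaw rel -0.007744348357014763 [  0.33069779 -14.22213208   8.1833095 ] 24.25
```

The same stop position (−85.5 mm) at a different lateral point, rigid and square: the tray is home. Now to the knob.

```bash
python3 -m creep '[0,0,0,-2,0,0,0, 0,0,0,-3,0,0,0, 0,0,0,0,0,-5,0.2, 0,0,0,0,0,-5,0.4, 0,0,0,-3,4,-2,0.45, 0,0,0,0,4.5,0,0.45, 0,0,0,0,0,0,0.45]'; python3 dk.py
python3 - <<'E'
from h import *
W=camera_info("wrist");w=read_camera("wrist");save("w10",w)
hsv=cv2.cvtColor(w,cv2.COLOR_RGB2HSV);m=((hsv[:,:,0]<8)|(hsv[:,:,0]>172))&(hsv[:,:,1]>150)&(hsv[:,:,2]>60)
v,u=np.nonzero(m);print(u.min(),u.max(),v.min(),v.max())
s=state();T=np.array(s["eef_rot"]);print(np.round(100*T.T@(np.array([.673,.0645,.038])-s["position"]),2))
S=camera_info("scene");sc=read_camera("scene");save("sc10",sc);print([ (r["box"],r["p"]) for r in find_in("scene","gate_knob")[:2]],proj(S,(.673,.0645,.068)))
E
```

```text
t: 25.12
position: [0.6656, 0.0929, 0.1312]
eef_rot: [[-0.124, 0.992, 0.002], [0.992, 0.124, 0.002], [0.002, 0.002, -1.0]]
force: [0.4, 1.2, 0.2]
opening: 0.041
gripper_force: 0.0
dock mm -154.07071017478034 -113.98227576324192 z 0.13115857723063012 toolx yaw rel -0.001134769303227312 [0.3781459  1.22732484 0.18975909] 25.125
288 336 125 268
[-2.98  0.6   9.26]
[([398.2, 193.6, 425.4, 230.6], 0.78), ([377.9, 158.7, 440.7, 196.6], 0.55)] (np.float64(403.4071632311373), np.float64(209.92056089438717))
```

```bash
python3 -m creep '[0,0,0,-3,0.6,0,0.45, 0,0,0,0,0,0,0.45, 0,0,0,0,0,5,0.45, 0,0,0,0,0,4.2,0.45, 0,0,0,0,0,0,0.1, 0,0,0,0,0,0,0.1, 0,0,0,0,0,0,0.1, 0,0,0,0,0,0,0.1]' 25
```

```text
t: 26.28
position: [0.6746, 0.064, 0.0421]
eef_rot: [[-0.125, 0.992, 0.004], [0.992, 0.125, 0.001], [0.001, 0.004, -1.0]]
force: [0.2, 0.2, 5.4]
opening: 0.0173
gripper_force: 25.0
```

```bash
python3 -m creep '[0,0,0,-0.18,-1,0,0.1, 0,0,0,-0.08,-1,0,0.1, 0,0,0,0.02,-1,0,0.1, 0,0,0,0.12,-1,0,0.1, 0,0,0,0.22,-1,0,0.1, 0,0,0,0.3,-0.95,0,0.1, 0,0,0,0.4,-0.9,0,0.1, 0,0,0,0.5,-0.87,0,0.1, 0,0,0,0.58,-0.8,0,0.1, 0,0,0,0.66,-0.75,0,0.1]'
python3 - <<'E'
from h import *
s=state();p=np.array(s["position"])[:2]-[.6381,.1591];print(np.hypot(*p),(np.arctan2(p[1],p[0])-1.6965-np.pi/2)%(2*np.pi))
E
```

```text
t: 27.52
position: [0.5797, 0.0731, 0.0417]
eef_rot: [[-0.12, 0.993, 0.005], [0.993, 0.12, -0.004], [-0.004, 0.005, -1.0]]
force: [2.2, -2.8, 7.3]
opening: 0.0175
gripper_force: 25.0
0.10396393735855515 0.8490993016275308
```

```bash
python3 -m creep '[0,0,0,0.73,-0.68,0,0.1, 0,0,0,0.79,-0.6,0,0.1, 0,0,0,0.85,-0.52,0,0.1, 0,0,0,0.9,-0.44,0,0.1, 0,0,0,0.94,-0.34,0,0.1, 0,0,0,0.97,-0.25,0,0.1, 0,0,0,0.8,-0.15,0,0.1, 0,0,0,0.5,-0.05,0,0.1, 0,0,0,0.3,0,0,0.1, 0,0,0,0,0,0,0.1]'
cat > g.py <<'E'
from h import *
s=state();p=np.array(s["position"])[:2]-[.6381,.1591];print(np.hypot(*p),(np.arctan2(p[1],p[0])-1.6965-np.pi/2+1)%(2*np.pi)-1)
E
python3 g.py; python3 dk.py
```

```text
t: 28.78
position: [0.5394, 0.1378, 0.0412]
eef_rot: [[-0.122, 0.993, 0.001], [0.993, 0.122, -0.003], [-0.003, 0.0, -1.0]]
force: [0.2, -2.3, 11.3]
opening: 0.0173
gripper_force: 25.0
0.10093919784795159 0.08720025381206575
dock mm -93.77113043798795 5.560366254054401 z 0.04116749360233653 toolx yaw rel -0.0038768446578913984 [ 0.19354478 -2.34795463 11.28345601] 28.775
```

Not quite shut (0.09 rad); I'll continue until it stops.

```bash
python3 -m creep '[0,0,0,0.4,0,0,0.1, 0,0,0,0.4,0,0,0.1, 0,0,0,0.3,0,0,0.1, 0,0,0,0,0,0,0.1]';python3 g.py; python3 dk.py; python3 -m creep '[0,0,0,0.3,0,0,0.1, 0,0,0,0.2,0,0,0.1, 0,0,0,0,0,0,0.1]';python3 g.py; python3 dk.py
```

```text
t: 29.28
position: [0.5378, 0.1477, 0.0411]
eef_rot: [[-0.121, 0.993, -0.0], [0.993, 0.121, -0.004], [-0.004, -0.001, -1.0]]
force: [-0.3, -4.2, 10.8]
opening: 0.0175
gripper_force: 25.0
0.1009570714710693 -0.012958308768602045
dock mm -83.67216103510974 5.953285628182541 z 0.04111937364131854 toolx yaw rel -0.004395085189047965 [-0.33531381 -4.17891701 10.75068609] 29.275
t: 29.65
position: [0.5377, 0.148, 0.0411]
eef_rot: [[-0.119, 0.993, -0.0], [0.993, 0.119, -0.01], [-0.009, -0.001, -1.0]]
force: [0.9, -9.8, 11.3]
opening: 0.0172
gripper_force: 25.0
0.10096851440684937 -0.015786939482245188
dock mm -83.38643971069999 5.960622886524212 z 0.04108194073278991 toolx yaw rel -0.006524339626981623 [ 0.8607538  -9.79500981 11.32073181] 29.65
```

The gate is against its stop. Unload, release, lift and inspect.

```bash
python3 -m creep '[0,0,0,-0.5,0,0,0.1, 0,0,0,0,0,0,0.3, 0,0,0,0,0,0,0.35, 0,0,0,0,0,0,0.35, 0,0,0,0,0,-4,0.35, 0,0,0,0,0,-5,0.35, 0,0,0,0,0,-5,0.35, 0,0,0,-1,0,-4,0.35, 0,0,0,0,0,0,0.35, 0,0,0,0,0,0,0.35]'
python3 - <<'E'
from h import *
W=camera_info("wrist");w=read_camera("wrist");save("w11",w);sc=read_camera("scene");save("sc11",sc);sd=read_camera("side");save("sd11",sd)
save("x11",np.vstack([cv2.resize(w[:300],(800,375)),np.hstack([cv2.resize(sc,(360,225)),cv2.resize(sd,(360,225)),np.zeros((225,80,3),np.uint8)])]))
np.save("w11.npy",dict(W),allow_pickle=True)
S=camera_info("scene")
for l in("tip_box","reagent","dish"): print(l,[(np.round(r["box"]),round(r["p"],2)) for r in find_in("scene",l)[:2]])
E
```

```text
t: 30.9
position: [0.5383, 0.1416, 0.2186]
eef_rot: [[-0.125, 0.992, -0.002], [0.992, 0.125, -0.0], [-0.0, -0.002, -1.0]]
force: [-1.2, -0.3, -0.1]
opening: 0.0329
gripper_force: 0.0
tip_box [(array([446., 213., 511., 269.]), 0.79)]
reagent [(array([400., 238., 430., 281.]), 0.79)]
dish [(array([127., 268., 173., 312.]), 0.64)]
```

View pics/x11.png

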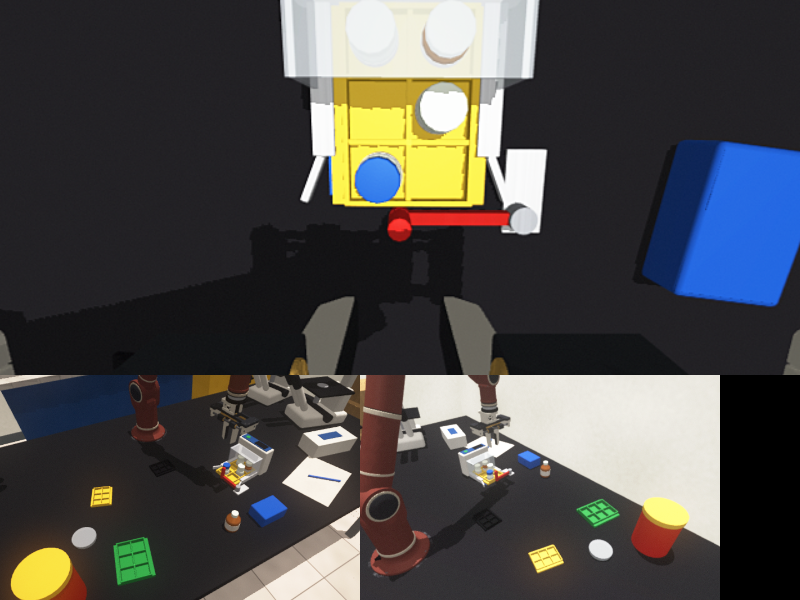

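The gate lies straight across the mouth, from (400,218) to (523,218). The tray is home behind it, the four jars stand, and the box, bottle and dish are where they were. Handing in.

```bash
python3 -c "
from cell import *
print(hand_in())"
```

```text
the job is handed in; nothing more can be done
None
```

The job is handed in at about 31 s of the 72 s allowed: the tray is home against the back stop, the gate is shut behind it, all four jars are standing, and the box, bottle and dish are where they were.

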